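# Comb the test bars into rows and bed them against the stop

## Robot

A 6-joint arm with a two-finger parallel gripper is mounted at the origin on a cart in front of the work surface, level with it; the furniture and walls round the work are solid. World frame = base frame: x ahead of the robot, y to its left, z up, the work surface at z = 0. Lengths are in m, angles in rad, forces in N, time in s.
With the tool pointing down it reaches from about 0.275 to 0.775 m from the base axis. Payload 14.6 kg.
Tool frame: the origin (TCP) lies midway between the tips of the shut fingers; the grasp point (between the pads) lies 19 mm behind it (bot.grasp_offset is the distance from the TCP to the grasp point, in m); y points along the fingers, z is the direction in which the jaws open and shut, and the axes are right-handed (so a half turn about y gives the same grasp; the last joint's range is limited). The gripper opens to 85 mm and grips with 20 to 120 N. Pads are 22 mm wide; open, the fingers measure 114 mm over their backs; the gripper's body (76 mm by 85 mm) begins 54 mm behind the grasp point. The pads swing forward as they close: fully open they stand 13 mm farther back than shut.
Start: joints at [-1.347, 0.263, -0.048, 1.259, 0, 1.415], TCP at [0.194, -0.488, 0.231] pointing down, gripper open.
Joint ranges: [-2.65, 2.65], [-0.89, 1.7], [-1.18, 1.37], [-2.13, 2.11], [-1.35, 1.29], [-3.14, 3.14]. Speed limits (rad/s): [1.89, 1.89, 2.57, 2.79, 3.14, 3.14].

## Interface

Orientations are given as a unit quaternion [x, y, z, w].
In Python, from cell import sensors, eyes, hand_in, bot gives the robot as it stands.
- The arm moves only by the shell command python3 -m pendant 'ROWS' [OPENING] [FORCE]. ROWS is JSON, a list of rows, each a list of 2 entries, a list of its own where there are three numbers: the shift along the tool's x, y, z in cm, then the turn, a rotation vector about the tool's x, y, z in rad. A call has exactly 5 rows; each row shifts and turns the pose as measured when the row begins, along the tool's axes as they then stand; what a row does not reach is not made up. A row lasts 1/12 s, in which the tool goes at most 41.7 mm and 7.16 degrees, less where a joint would pass 70% of its speed; a pose out of reach is approached as far as the arm can. A call with a gripper value outside its range is refused whole. OPENING is the finger opening in cm, from 0 to 8.54, set as the call begins (- or left out, the last holds). The fingers move at their own pace and stop on an object; FORCE is the grip in N (left out, the last holds). Time passes only in rows, so rows that do not move let the fingers close, or fill a call up. It gives the time, the measured TCP pose, the force and the opening at its end, in the units of the state.
- sensors.state(): the state, without advancing time (a new reading comes with each control period).
- eyes.capture(name): name is "scene" or "side" or "wrist"; returns the picture (420x560x3 uint8, red, green, blue); there is no depth.
- eyes.camera_model(name): a dict with "fovy" (degrees; the focal length in pixels is half the picture's height over the tangent of half this angle, whatever the lens; pixels are square), "cx", "cy" (the principal point, pixels), "eye" and "orientation" of the camera in the world; the wrist camera has in their place "T_tool_cam" (4x4, takes a point from camera to tool coordinates, whose origin is the TCP and whose axes are the tool frame's). Camera axes: x right, y up, looking along -z (the intrinsics and any distortion apply to the point x, -y, -z); pixel columns grow to the right and rows downward; lengths in m; the calibration is good to about 2 mm. The wrist camera is an equidistant fisheye: a pixel r from the principal point sees the ray r / f radians off the axis. A picture is of the moment at which its call begins: read the wrist's pose just before it. camera_model takes no time and is no camera call.
- hand_in(): hands the job in, once; it reports no verdict.
The state is a dict: "clock": time; "qpos": joint angles; "joint_velocities": joint speeds; "effort": joint torques, N m; "eef_pos": TCP position; "eef_rot": TCP orientation; "contact_force": force on the tool from outside, world axes, zero at the start; "moment": the same for the moment, N m; "gripper_width": finger opening in m.
Only numpy, scipy, OpenCV 4.12 (cv2) and the standard library are available. Lean on these libraries where they do the work, as an engineer would, in place of code of your own. Each camera call takes 0.05 s, during which the arm holds its last target. There are 200 camera calls.

## Task

Take the rake and comb the four scattered ceramic bars on the metal plate straight, so that one lies along each of the four printed lines, then use the rake to push them all up against the blue stop, leaning on them with about 5 N for a moment to bed them; the stop is only friction-clamped at a set dimension and must not shift. Touch the bars only with the rake, do not lean hard on the plate, leave the other things on the desk alone, and stand the rake back upright on the middle of its rubber mat.

Things in the scene. Friction and masses are not known exactly. Their poses are not given: they have to be found in the camera images.
- plate_top (a point): Centre of the top face of the aluminium lay-up plate, 200 mm (its x) by 160 mm (its y) by 8 mm, fixed on the desk, no rims. x runs along the printed lines towards the stop, z up. The four black lines lie along x at y = -48, -16, +16 and +48 mm.
- stop_track (a point): Point on the plate's top in the middle of the stop's track, 49 mm along the plate's x from its centre; same axes. The blue stop (16 x 160 x 14 mm, black clamp screws at its ends) lies across the plate there; the flat face the bars meet (stop_face) is anywhere from 13 mm short of this point to 13 mm beyond: not reported, look or feel for it. No spring: it holds until pushed with about 9 N, then slides along x.
- bar0_mid (a point): Centre of a loose white ceramic test bar with one orange-marked end, 70 mm (its x) by 8 by 8 mm, about 20 g; it lies flat on the plate, askew at the start (10 to 16 degrees either way). The four are alike, any bar may go on any line. Their middles begin within some 3 mm of a line each, one bar to a line, between 8 and 30 mm to the -x side of the plate's centre.
- bar1_mid (a point): Centre of a loose white ceramic test bar with one orange-marked end, 70 mm (its x) by 8 by 8 mm, about 20 g; it lies flat on the plate, askew at the start (10 to 16 degrees either way). The four are alike, any bar may go on any line. Their middles begin within some 3 mm of a line each, one bar to a line, between 8 and 30 mm to the -x side of the plate's centre.
- bar2_mid (a point): Centre of a loose white ceramic test bar with one orange-marked end, 70 mm (its x) by 8 by 8 mm, about 20 g; it lies flat on the plate, askew at the start (10 to 16 degrees either way). The four are alike, any bar may go on any line. Their middles begin within some 3 mm of a line each, one bar to a line, between 8 and 30 mm to the -x side of the plate's centre.
- bar3_mid (a point): Centre of a loose white ceramic test bar with one orange-marked end, 70 mm (its x) by 8 by 8 mm, about 20 g; it lies flat on the plate, askew at the start (10 to 16 degrees either way). The four are alike, any bar may go on any line. Their middles begin within some 3 mm of a line each, one bar to a line, between 8 and 30 mm to the -x side of the plate's centre.
- rake_grip (a point): Middle of the upright black handle of the rake, 74 mm above the foot of its tines. Handle 24 mm thick (x) by 34 mm wide (y), from 46 to 100 mm above the foot, so take it across its x faces from above. Rake about 0.2 kg. The tined head is sprung under the handle: the feet begin to give upward at about 2 N, 0.6 N more for each mm, to the end of their travel at 9 mm (7.5 N), beyond which it is hard.
- rake_foot (a point): Point under the rake's middle, level with its flat tine feet when the sprung head is down (fixed to the handle). z up. Five tines in a row at rake y = -64, -32, 0, 32, 64 mm, each 11 mm wide, 16 mm deep (x), 22 mm clear below the 24 x 141 x 14 mm blue crossbar. A bar passes lengthwise along x between two tines (gap 21 mm); shifted 16 mm sideways, four tines stand behind the ends of four bars in rows.
- mat_top (a point): Centre of the top of the black rubber parking mat, 60 (x) by 170 (y) by 3 mm, fixed on the desk; the rake starts standing on it and goes back there.
- tea_mug: Bystander: dark grey and white mug, 97 mm high; origin under its centre.
- vial: Bystander: small vial with a blue cap, 23 mm wide, 65 mm high; origin under its centre.
- dish: Bystander: clear petri dish, 58 mm wide, 14 mm high; origin under its centre.
- tape: Bystander: roll of tape lying flat, 52 mm wide, 19 mm high; origin under its centre.
- pot: Bystander: orange-brown specimen puck, 25 mm wide, 20 mm high; origin under its centre.

How it is judged:
By the outcome, as a careful person would: the job done as asked, in the order asked, and still so for the second after the job is handed in, with the robot touching nothing.
It also fails if it takes over 72 s, if anything falls off the work surface, if the arm or the gripper's body presses on something with over 40 N, if the wrist force passes 120 N, or if a joint passes its speed limit or range.

## Working session

There is one attempt and no reset: what is moved stays moved. The work goes in short steps, Python scripts to look and compute and a shell command to move; the robot and the scene stay as the last step left them, time stands still between calls to the robot, and variables do not carry over. Pictures are saved under pics/ and viewed, about 8 in all and at most 12, crops included, and the job is handed in when it is done.

```bash
ls; mkdir -p pics; python3 - <<'E'
from cell import sensors, eyes, bot
import cv2, numpy as np
s=sensors.state(); print({k:np.round(v,3).tolist() for k,v in s.items()}, bot.grasp_offset)
for n in ("scene","side","wrist"):
    print(n,eyes.camera_model(n))
a=eyes.capture("scene"); b=eyes.capture("side")
cv2.imwrite("pics/scene0.png",a[:,:,::-1]); cv2.imwrite("pics/side0.png",b[:,:,::-1])
E
```

```text
pics
{'clock': 0.0, 'qpos': [-1.347, 0.264, -0.049, 1.259, -0.0, 1.416], 'joint_velocities': [-0.0, -0.0, -0.001, 0.001, -0.001, 0.0], 'effort': [-0.004, -63.763, 38.457, 0.014, -0.0, -0.0], 'eef_pos': [0.194, -0.488, 0.231], 'eef_rot': [-0.133, 0.695, -0.694, 0.133], 'contact_force': [0.52, -0.109, -0.282], 'moment': [0.046, 0.081, -0.01], 'gripper_width': 0.086} 0.0187
scene {'fovy': 47.90886574978995, 'cx': 284.81508983093323, 'cy': 210.5102742672796, 'eye': array([0.20313397, 0.39933142, 0.7839156 ]), 'orientation': array([-0.11940083,  0.36159485,  0.88581867, -0.26517522])}
side {'fovy': 51.50695590459322, 'cx': 272.3263035458448, 'cy': 198.6557881039436, 'eye': array([ 0.18970321, -1.00075444,  0.51335811]), 'orientation': array([ 0.52742357, -0.11720408, -0.18420047,  0.82107111])}
wrist {'fovy': 65.70646984690485, 'cx': 284.0982491360977, 'cy': 211.20102529544428, 'T_tool_cam': array([[-3.66816909e-04, -9.45483572e-01, -3.25669589e-01,
        -8.34905006e-02],
       [ 6.84500970e-04,  3.25669298e-01, -9.45483495e-01,
        -1.43875690e-01],
       [ 9.99999698e-01, -5.69740483e-04,  5.27723417e-04,
        -1.85553938e-04],
       [ 0.00000000e+00,  0.00000000e+00,  0.00000000e+00,
         1.00000000e+00]])}
```

View pics/scene0.png

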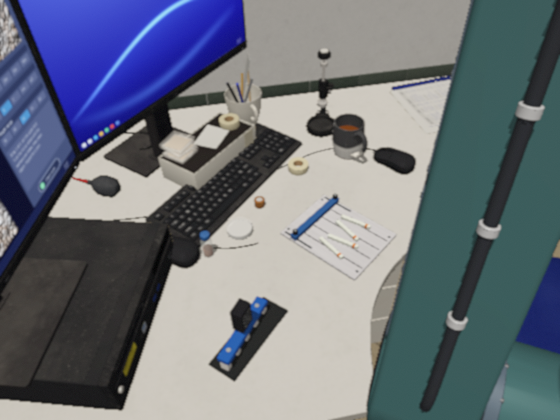

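View pics/side0.png

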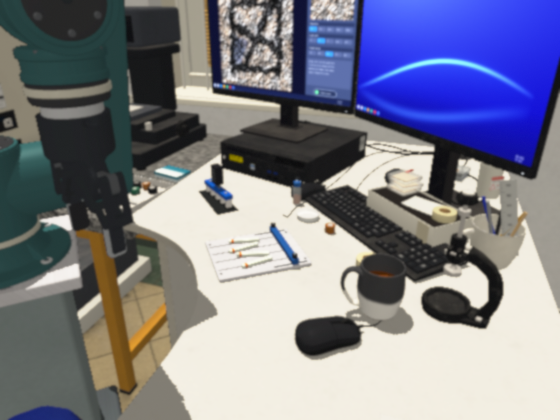

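Scene: the plate is around (345,235), stop (317,215), rake handle (242,316) on its mat (250,337). The vial is at (206,243), dish (239,229), puck (260,202), tape (299,166) and mug (349,137). Side: the plate is around (258,253) and the rake handle (217,174).

```bash
cat > h.py <<'E'
import numpy as np, cv2
from scipy.spatial.transform import Rotation as R
from cell import sensors, eyes
def ray(n,u,v,st=None):
    m=eyes.camera_model(n); f=210/np.tan(np.radians(m['fovy'])/2)
    x,y=(u-m['cx']),(v-m['cy'])
    if n!='wrist':
        d=np.array([x/f,-y/f,-1]); return np.array(m['eye']),R.from_quat(m['orientation']).apply(d/np.linalg.norm(d))
    r=np.hypot(x,y); t=r/f; k=np.sin(t)/max(r,1e-9)
    d=np.array([x*k,-y*k,-np.cos(t)]); T=m['T_tool_cam']; Rt=R.from_quat(st['eef_rot'])
    return np.array(st['eef_pos'])+Rt.apply(T[:3,3]),Rt.apply(T[:3,:3]@d)
def plane(n,u,v,z,st=None):
    o,d=ray(n,u,v,st); return o+d*(z-o[2])/d[2]
def tri(a,b):
    (o,d),(p,e)=a,b
    t=np.linalg.lstsq(np.c_[d,-e],p-o,rcond=None)[0]
    A,B=o+d*t[0],p+e*t[1]; return (A+B)/2,np.linalg.norm(A-B)
def proj(n,P,st=None):
    m=eyes.camera_model(n); f=210/np.tan(np.radians(m['fovy'])/2); P=np.asarray(P,float)
    if n!='wrist': c=R.from_quat(m['orientation']).inv().apply(P-m['eye']); return np.array([m['cx']+f*c[0]/-c[2],m['cy']-f*c[1]/-c[2]])
    T=m['T_tool_cam']; c=R.from_quat(st['eef_rot']).inv().apply(P-st['eef_pos']); c=T[:3,:3].T@(c-T[:3,3])
    t=np.arctan2(np.hypot(c[0],c[1]),-c[2]); k=f*t/np.hypot(c[0],c[1]); return np.array([m['cx']+c[0]*k,m['cy']-c[1]*k])
def snap(n,name):
    st=sensors.state(); im=eyes.capture(n)[:,:,::-1].copy(); cv2.imwrite(f'pics/{name}.png',im); return st,im
def blob(m):
    c,_=cv2.findContours(m.astype(np.uint8),cv2.RETR_EXTERNAL,cv2.CHAIN_APPROX_NONE); return max(c,key=cv2.contourArea)
E
python3 - <<'E'
from h import *
np.set_printoptions(precision=4,suppress=True)
for nm,a,b in [("handle",(242,304),(217,168)),("plate",(340,236),(257,254)),("vialtop",(204,236),(297,182)),("puck",(260,202),(330,228)),("dish",(239,229),(307,214)),("tape",(298,166),(365,262)),("mug",(349,123),(382,265))]:
    print(nm,*tri(ray('scene',*a),ray('side',*b)))
S=cv2.imread('pics/scene0.png').astype(int)
b=(S[...,0]>S[...,2]+70)&(S[...,0]>90); b[:190]=0; b[:, :215]=0; b[:,400:]=0
for lo,hi,z,n in [(0,250,.022,'stop'),(290,420,.039,'crossbar')]:
    m=b.copy(); m[:lo]=0; m[hi:]=0
    r=cv2.minAreaRect(blob(m)); print(n,r)
    p=cv2.boxPoints(r); print(np.array([plane('scene',*q,z) for q in p]))
k=(S.max(2)<60); m=k.copy(); m[:290]=0; m[385:]=0; m[:,:195]=0; m[:,295:]=0
r=cv2.minAreaRect(blob(m)); print('mat',r,np.array([plane('scene',*q,.003) for q in cv2.boxPoints(r)]))
m=(np.ptp(S,axis=2)<40)&(S.mean(2)>110); 
crop=cv2.imread('pics/scene0.png')[185:385,190:410]; crop=cv2.resize(crop,None,fx=3.5,fy=3,interpolation=cv2.INTER_CUBIC); cv2.imwrite('pics/crop0.png',crop)
E
```

```text
handle [0.5277 0.0688 0.0975] 0.0030196130954234512
plate [ 0.5058 -0.2398 -0.0001] 0.007956567666965463
vialtop [ 0.7147 -0.0385  0.0609] 0.0034824396993439056
puck [ 0.7084 -0.2219  0.0108] 0.0022855694665944097
dish [ 0.6982 -0.1281  0.0086] 0.0014520908495397518
tape [ 0.7001 -0.3783  0.0103] 0.0047505782236826905
mug [ 0.6317 -0.5048  0.0948] 0.0013011127570705106
stop ((313.98394775390625, 217.48223876953125), (5.194719314575195, 57.4531135559082), 47.91083526611328)
[[ 0.5837 -0.1659  0.022 ]
 [ 0.5661 -0.3204  0.022 ]
 [ 0.553  -0.3135  0.022 ]
 [ 0.5714 -0.1607  0.022 ]]
crossbar ((242.4230499267578, 330.1153869628906), (14.144853591918945, 76.82598114013672), 33.690067291259766)
[[0.5293 0.1513 0.039 ]
 [0.5452 0.0064 0.039 ]
 [0.5165 0.0086 0.039 ]
 [0.5036 0.1514 0.039 ]]
mat ((247.96376037597656, 337.0932312011719), (28.790771484375, 87.93822479248047), 37.1847038269043) [[ 0.5465  0.1522  0.003 ]
 [ 0.5543 -0.0199  0.003 ]
 [ 0.4938 -0.0113  0.003 ]
 [ 0.4927  0.1551  0.003 ]]
```

View pics/crop0.png

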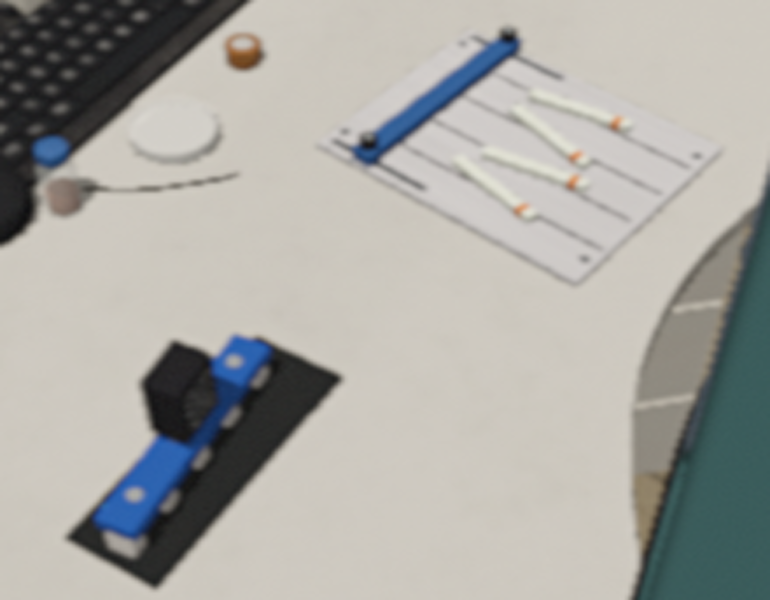

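```bash
cat >> h.py <<'E'
def goto(P,jaw_deg):
    """needed turn about tool y and shift (cm): shift listed in the tool frame AFTER the turn"""
    s=sensors.state(); M=R.from_quat(s['eef_rot']).as_matrix(); z=M[:,2]
    yaw=np.degrees(np.arctan2(z[1],z[0])); d=(jaw_deg-yaw+180)%360-180
    a=np.radians(jaw_deg); Z=np.array([np.cos(a),np.sin(a),0]); Y=np.array([0,0,-1.]); T=np.c_[np.cross(Y,Z),Y,Z]
    e=R.from_matrix(M.T@T).as_rotvec(); D=np.array(P)-s['eef_pos']
    print('t',round(s['clock'],2),'pos',np.round(s['eef_pos'],4),'jaw',round(yaw,2),'F',np.round(s['contact_force'],2),'w',round(s['gripper_width'],4),'q',np.round(s['qpos'],2))
    print('  turn rotvec(tool)',np.round(e,3),'shift now-frame',np.round(100*M.T@D,2),'shift turned-frame',np.round(100*T.T@D,2))
E
python3 - <<'E'
from h import *
goto([.5277,.078,.20],5); goto([.5277,.078,.20],185)
E
```

```text
t 0.1 pos [ 0.1941 -0.4875  0.2309] jaw -68.29 F [-0.15 -0.11  0.18] w 0.0853 q [-1.35  0.26 -0.05  1.26 -0.    1.42]
  turn rotvec(tool) [ 1.000e-03 -1.279e+00 -1.000e-03] shift now-frame [-51.91   3.13 -40.2 ] shift turned-frame [-53.43   3.09  38.16]
t 0.1 pos [ 0.1941 -0.4875  0.2309] jaw -68.29 F [-0.15 -0.11  0.18] w 0.0853 q [-1.35  0.26 -0.05  1.26 -0.    1.42]
  turn rotvec(tool) [1.000e-03 1.862e+00 1.000e-03] shift now-frame [-51.91   3.13 -40.2 ] shift turned-frame [ 53.43   3.09 -38.16]
```

```bash
python3 -m pendant '[[[-3.8,-0.5,-1.6],[0,-0.12,0]],[[-3.9,-0.5,-1.1],[0,-0.12,0]],[[-4.05,-0.5,-0.6],[0,-0.12,0]],[[-4.1,-0.5,-0.2],[0,-0.12,0]],[[-4.1,-0.5,0.3],[0,-0.12,0]]]' 8.5
python3 -m pendant '[[[-4,-0.5,0.8],[0,-0.12,0]],[[-3.9,-0.5,1.3],[0,-0.12,0]],[[-3.7,-0.5,1.7],[0,-0.12,0]],[[-3.5,-0.5,2.2],[0,-0.1,0]],[[-3.2,-0.5,2.5],[0,-0.05,0]]]'
python3 -c "
from h import *
goto([.5,-.18,.28],-7)"
```

```text
clock: 0.52
eef_pos: [0.3382, -0.3437, 0.2535]
eef_rot: [-0.336, 0.624, -0.621, 0.335]
contact_force: [0.9, -1.0, 0.2]
gripper_width: 0.0851
clock: 0.93
eef_pos: [0.4805, -0.1931, 0.2785]
eef_rot: [-0.489, 0.513, -0.509, 0.489]
contact_force: [0.1, -1.8, -0.1]
gripper_width: 0.0846
t 0.93 pos [ 0.4805 -0.1931  0.2785] jaw -2.53 F [ 0.08 -1.83 -0.1 ] w 0.0846 q [-0.54  0.25  0.05  1.39  0.    1.07]
  turn rotvec(tool) [ 0.004  0.078 -0.005] shift now-frame [-1.4  -0.15  1.89] shift turned-frame [-1.54 -0.15  1.78]
```

```bash
python3 -m pendant '[[[-1,0,1.6],[0,0.08,0]],[[-0.5,0,0.3],[0,0,0]],[[0,0,0],[0,0,0]],[[0,0,0],[0,0,0]],[[0,0,0],[0,0,0]]]' >/dev/null
python3 - <<'E'
from h import *
import json
st,im=snap('wrist','w1'); json.dump({k:np.array(v).tolist() for k,v in st.items()},open('w1.json','w'))
print(st['eef_pos'])
E
```

```text
[ 0.50396486 -0.17311782  0.27787092]
```

View pics/w1.png

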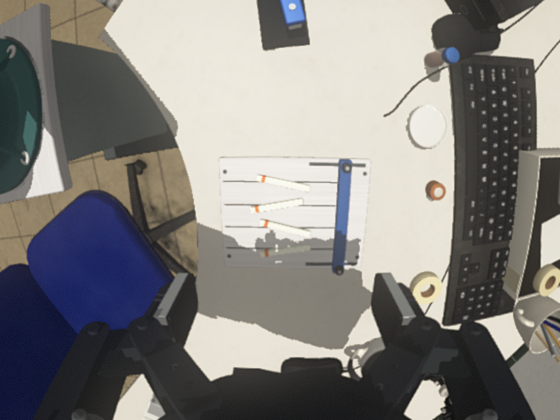

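The plate lies at columns 220–368, rows 158–268. The stop is a vertical strip at column ~343, rows 160–272, and the bars' orange ends are at (263,179), (256,210), (266,225) and (267,253). I'll zoom in with the shadow lifted.

```bash
python3 - <<'E'
from h import *
im=cv2.imread('pics/w1.png')[148:283,208:383]
l=cv2.cvtColor(im,cv2.COLOR_BGR2LAB); l[...,0]=cv2.createCLAHE(4,(3,3)).apply(l[...,0])
cv2.imwrite('pics/w1c.png',cv2.resize(cv2.cvtColor(l,cv2.COLOR_LAB2BGR),None,fx=4.4,fy=4.4,interpolation=cv2.INTER_CUBIC))
E
```

```text
(no output)
```

View pics/w1c.png

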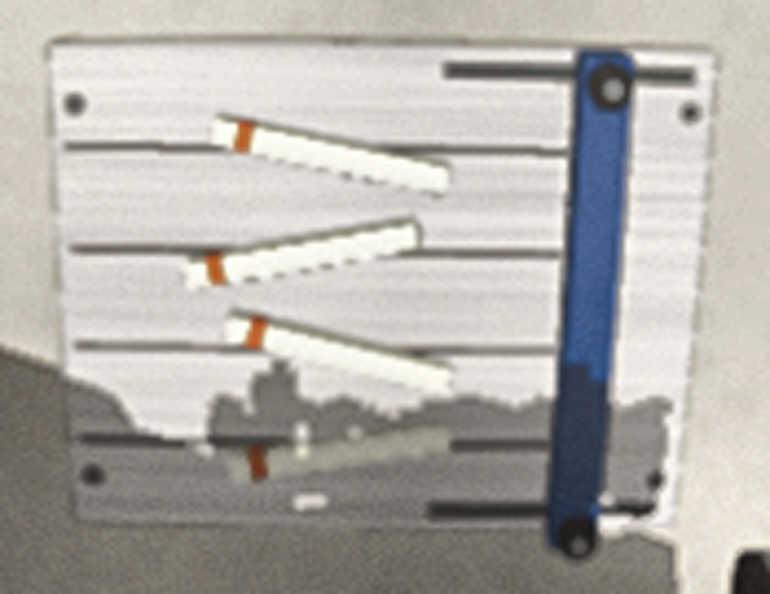

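```bash
python3 - <<'E'
from h import *
import json
np.set_printoptions(precision=4,suppress=True)
st={k:np.array(v) for k,v in json.load(open('w1.json')).items()}
W=lambda p,z: plane('wrist',p[0]/4.4+208-.4,p[1]/4.4+148-.4,z,st)
c={'TL':(50,40),'TR':(713,48),'BL':(78,520),'BR':(672,527)}
d={'TL':(75,104),'TR':(689,113),'BL':(92,475),'BR':(655,480)}
for nm,q in (('corner',c),('dot',d)):
    P={k:W(v,.008) for k,v in q.items()}
    l=[np.linalg.norm(P[a]-P[b]) for a,b in(('TL','TR'),('BL','BR'),('TL','BL'),('TR','BR'))]
    v=P['TR']+P['BR']-P['TL']-P['BL']; w=P['TL']+P['TR']-P['BL']-P['BR']
    print(nm,'len',np.array(l),'ctr',sum(P.values())/4,'yaw',np.degrees(np.arctan2(v[1],v[0])),np.degrees(np.arctan2(w[1],w[0]))-90)
L=[((66,147),(570,153)),((72,250),(560,255)),((77,346),(555,351)),((82,438),(550,445))]
C=sum(W(v,.008) for v in d.values())/4; C=(C+sum(W(v,.008) for v in c.values())/4)/2
ya=[]
for a,b in L:
    v=W(b,.008)-W(a,.008); ya.append(np.degrees(np.arctan2(v[1],v[0])))
print('line yaws',np.array(ya))
a=np.radians(np.mean(ya)); X=np.array([np.cos(a),np.sin(a),0]);Y=np.array([-X[1],X[0],0])
f=lambda p,z:1000*np.array([(W(p,z)-C)@X,(W(p,z)-C)@Y])
print('C',C)
for p,q in L: print('line',f(p,.008),f(q,.008))
for p,q in [((216,131),(449,180)),((187,274),(418,236)),((229,326),(450,380)),((235,468),(452,438))]: print('bar',f(p,.014),f(q,.014))
print('stop',[f(p,.022) for p in((580,60),(550,545),(632,60),(600,545))])
# height: scene corner matches (crop0 px)
for n,(u,v) in {'TL':(575,283),'TR':(318,147),'BL':(722,152)}.items():
    su,sv=u/3.5+190,v/3+185
    q=c[n]; print(n,tri(ray('scene',su,sv),ray('wrist',q[0]/4.4+207.6,q[1]/4.4+147.6,st)))
im=cv2.imread('pics/w1.png').astype(int)
m=(im.max(2)<70); m[60:]=0; m[:,:250]=0; m[:,320:]=0; print('mat low edge',[plane('wrist',*p,.003,st) for p in((263,48),(308,44))])
E
```

```text
corner len [0.1971 0.1977 0.1589 0.1601] ctr [ 0.5082 -0.2363  0.008 ] yaw -6.982929090700825 -6.573818971000421
dot len [0.184  0.1843 0.1225 0.1223] ctr [ 0.5078 -0.2375  0.008 ] yaw -6.962278470727094 -7.118652332652914
line yaws [-7.0346 -6.8855 -6.8476 -7.0848]
C [ 0.508  -0.2369  0.008 ]
line [-95.2338  47.4305] [56.1649 47.2416]
line [-94.7702  14.923 ] [54.8962 15.1258]
line [-94.7722 -16.7123] [ 55.27   -16.4098]
line [-94.9495 -48.6131] [ 55.8322 -48.9333]
bar [-49.1324  53.821 ] [19.4926 39.7828]
bar [-58.5463   9.5801] [10.7875 22.3832]
bar [-46.0403  -6.9966] [ 22.0724 -23.9859]
bar [-44.9728 -55.202 ] [ 23.5005 -43.7804]
stop [array([55.3792, 77.9872]), array([ 56.1067, -77.9997]), array([70.5593, 78.456 ]), array([ 72.5021, -78.1581])]
TL (array([ 0.4186, -0.1461,  0.0058]), np.float64(0.0010810520660231404))
TR (array([ 0.6156, -0.1707,  0.0013]), np.float64(0.0028228819935737404))
BL (array([ 0.3984, -0.3082, -0.0021]), np.float64(0.0005855699902463557))
mat low edge [array([ 0.4929, -0.0126,  0.003 ]), array([ 0.5497, -0.0136,  0.003 ])]
```

Plate centre is (0.508, -0.2375), yaw about -7°. Measured lengths match the stated sizes, and the stop face is near plate x = 55.5 mm. Next I go above the rake.

```bash
python3 -m pendant '[[[-4.1,0.6,-0.2],[0,-0.04,0]],[[-4.1,0.6,0],[0,-0.04,0]],[[-4.1,0.6,0],[0,-0.04,0]],[[-4.1,0.6,0.1],[0,-0.04,0]],[[-4.1,0.6,0.3],[0,-0.04,0]]]' >/dev/null
python3 -m pendant '[[[-3.5,0.6,0.3],[0,0,0]],[[0,0,0],[0,0,0]],[[0,0,0],[0,0,0]],[[0,0,0],[0,0,0]],[[0,0,0],[0,0,0]]]'
python3 - <<'E'
from h import *
import json
st,im=snap('wrist','w2'); json.dump({k:np.array(v).tolist() for k,v in st.items()},open('w2.json','w'))
goto([.523,.075,.24],5)
E
```

```text
clock: 2.23
eef_pos: [0.5084, 0.064, 0.2415]
eef_rot: [-0.52, 0.481, -0.477, 0.52]
contact_force: [-0.2, -0.2, 0.4]
gripper_width: 0.0854
t 2.28 pos [0.5085 0.0638 0.2416] jaw 4.7 F [ 0.69 -0.42  0.19] w 0.085 q [-0.04  0.24 -0.05  1.28  0.    1.45]
  turn rotvec(tool) [ 0.004 -0.005 -0.005] shift now-frame [-0.99  0.16  1.54] shift turned-frame [-0.98  0.16  1.54]
```

View pics/w2.png

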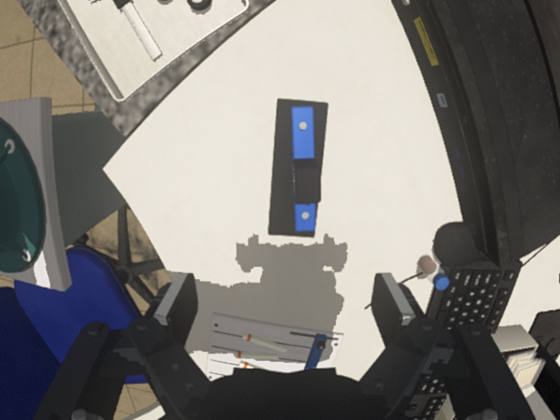

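Mat corners are near (278,98), (328,102), (268,234) and (315,237). The rake crossbar spans rows ~106–230 at columns 291–317, with the handle at ~(307,181).

```bash
python3 - <<'E'
from h import *
import json
np.set_printoptions(precision=4,suppress=True)
st={k:np.array(v) for k,v in json.load(open('w2.json')).items()}
im=cv2.imread('pics/w2.png').astype(int)
b=(im[...,0]>im[...,2]+60)&(im[...,0]>100); b[:90]=0;b[245:]=0;b[:,:270]=0;b[:,:][:,335:]=0
pts=np.argwhere(b)[:,::-1]
for z in (.039,):
    w=np.array([plane('wrist',*p,z,st)[:2] for p in pts])
    r=cv2.minAreaRect((w*1000).astype(np.float32)); print('crossbar mm',r)
k=((im.max(2)<75)|b).astype(np.uint8); k[:90]=0;k[237:]=0;k[:,:262]=0;k[:,335:]=0
k=cv2.morphologyEx(k,cv2.MORPH_OPEN,np.ones((3,3)))
c=blob(k)[:,0]; w=np.array([plane('wrist',*p,.003,st)[:2] for p in c]); print('mat mm',cv2.minAreaRect((w*1000).astype(np.float32)))
for p in ((278,98),(328,102),(268,234),(315,237)): print(plane('wrist',*p,.003,st))
# handle top in crossbar gap: predicted pixels
for q in ([.525,.075,.103],): print(proj('wrist',q,st))
# heights: dots in both views
for sc,wr in (((235/3.5+190,360/3+185),(306,215.5)),((134/3.5+190,495/3+185),(303,126))): print('dot',tri(ray('scene',*sc),ray('wrist',*wr,st)))
z=cv2.convertScaleAbs(cv2.imread('pics/w2.png')[85:250,240:350],alpha=1.6,beta=20); cv2.imwrite('pics/w2c.png',cv2.resize(z,None,fx=3.6,fy=3.6,interpolation=cv2.INTER_CUBIC))
E
```

```text
crossbar mm ((527.2163696289062, 77.976806640625), (23.211318969726562, 139.07562255859375), 7.105968475341797)
mat mm ((531.0471801757812, 89.83786010742188), (32.27423858642578, 116.16618347167969), 7.391355037689209)
[0.4922 0.1548 0.003 ]
[0.5503 0.1556 0.003 ]
[ 0.4927 -0.0144  0.003 ]
[ 0.553  -0.0136  0.003 ]
[304.8255 188.1987]
dot (array([0.5352, 0.0241, 0.0327]), np.float64(0.0015449075978733442))
dot (array([0.5218, 0.1261, 0.0354]), np.float64(0.0005340328958412497))
```

View pics/w2c.png

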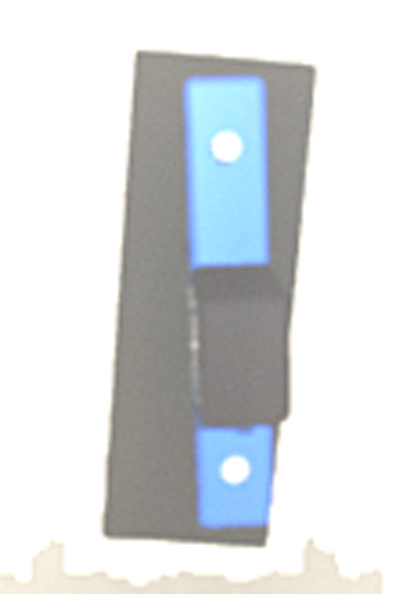

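```bash
python3 -m pendant '[[[-1.6,0,1.85],[0.004,-0.042,-0.004]],[[0,3,0],[0,0,0]],[[0,3,0],[0,0,0]],[[0,3,0],[0,0,0]],[[0,0,0],[0,0,0]]]' 8.5
python3 -c "
from h import *
goto([.5272,.078,.062],7.1)"
```

```text
clock: 2.7
eef_pos: [0.5298, 0.075, 0.1517]
eef_rot: [-0.526, 0.468, -0.472, 0.53]
contact_force: [-0.1, -0.1, -1.0]
gripper_width: 0.0848
t 2.7 pos [0.5298 0.075  0.1517] jaw 6.64 F [-0.1  -0.1  -0.96] w 0.0848 q [-0.01  0.31 -0.2   1.05  0.    1.44]
  turn rotvec(tool) [-0.008 -0.008  0.001] shift now-frame [-0.34  8.97 -0.3 ] shift turned-frame [-0.33  8.97 -0.22]
```

```bash
python3 -m pendant '[[[-0.3,3,-0.2],[-0.008,-0.008,0]],[[0,3,0],[0,0,0]],[[0,2,0],[0,0,0]],[[0,0.9,0],[0,0,0]],[[0,0,0],[0,0,0]]]' 8.5
python3 -c "
from h import *
goto([.5272,.078,.062],7.1)"
```

```text
clock: 3.12
eef_pos: [0.5311, 0.0725, 0.0654]
eef_rot: [-0.528, 0.468, -0.472, 0.529]
contact_force: [-0.1, -0.2, -0.6]
gripper_width: 0.0848
t 3.12 pos [0.5311 0.0725 0.0654] jaw 6.69 F [-0.06 -0.25 -0.64] w 0.0848 q [-0.02  0.39 -0.34  0.84 -0.    1.44]
  turn rotvec(tool) [-0.004 -0.007  0.002] shift now-frame [-0.59  0.33 -0.32] shift turned-frame [-0.59  0.34 -0.32]
```

```bash
python3 -m pendant '[[[-0.6,0.3,-0.35],[-0.004,-0.007,0.002]],[[0,0,0],[0,0,0]],[[-0.0,0,0],[0,0,0]],[[0,0,0],[0,0,0]],[[0,0,0],[0,0,0]]]' 8.5
python3 -c "
from h import *
goto([.5272,.078,.062],7.1)"
python3 -m pendant '[[[0,0,0],[0,0,0]],[[0,0,0],[0,0,0]],[[0,0,0],[0,0,0]],[[0,0,0],[0,0,0]],[[0,0,0],[0,0,0]]]' 1 60
python3 -m pendant '[[[0,0,0],[0,0,0]],[[0,0,0],[0,0,0]],[[0,0,0],[0,0,0]],[[0,0,0],[0,0,0]],[[0,0,0],[0,0,0]]]'
python3 -c "
from h import *
goto([.5272,.078,.062],7.1)"
```

```text
clock: 3.53
eef_pos: [0.5298, 0.0776, 0.068]
eef_rot: [-0.528, 0.467, -0.47, 0.531]
contact_force: [0.4, -0.1, 0.6]
gripper_width: 0.085
t 3.53 pos [0.5298 0.0776 0.068 ] jaw 7.03 F [ 0.44 -0.12  0.62] w 0.085 q [-0.01  0.38 -0.34  0.84  0.    1.44]
  turn rotvec(tool) [-0.006 -0.001  0.001] shift now-frame [-0.08  0.6  -0.25] shift turned-frame [-0.08  0.6  -0.25]
clock: 3.95
eef_pos: [0.5305, 0.0777, 0.0694]
eef_rot: [-0.528, 0.466, -0.471, 0.532]
contact_force: [3.4, 0.8, -1.3]
gripper_width: 0.0249
clock: 4.37
eef_pos: [0.5306, 0.0777, 0.0694]
eef_rot: [-0.528, 0.466, -0.471, 0.532]
contact_force: [0.3, -0.1, 1.2]
gripper_width: 0.0233
t 4.37 pos [0.5306 0.0777 0.0694] jaw 7.05 F [ 0.35 -0.05  1.21] w 0.0233 q [-0.01  0.38 -0.34  0.84  0.    1.44]
  turn rotvec(tool) [-0.009 -0.001  0.001] shift now-frame [-0.08  0.74 -0.34] shift turned-frame [-0.08  0.74 -0.33]
```

```bash
python3 -m pendant '[[[0,-2,0],[-0.009,0,0]],[[0,-3,0],[0,0,0]],[[0,-2.5,0],[0,0,0]],[[3,0,-0.7],[0,0.03,0]],[[4,0,-0.8],[0,0.03,0]]]'
python3 -m pendant '[[[4,0,-0.6],[0,0.03,0]],[[4,0,-0.5],[0,0.03,0]],[[4,0,-0.4],[0,0.03,0]],[[4,0,-0.2],[0,0.03,0]],[[4,0,-0.1],[0,0.03,0]]]'
python3 -c "
from h import *
goto([.4921,-.2357,.13],-6.95)"
```

```text
clock: 4.78
eef_pos: [0.5214, 0.0098, 0.1459]
eef_rot: [0.518, -0.484, 0.481, -0.516]
contact_force: [-0.2, -1.4, -3.2]
gripper_width: 0.0232
clock: 5.2
eef_pos: [0.5028, -0.1975, 0.1467]
eef_rot: [-0.48, 0.521, -0.519, 0.478]
contact_force: [1.1, -0.7, -1.7]
gripper_width: 0.0231
t 5.2 pos [ 0.5028 -0.1975  0.1467] jaw -4.78 F [ 1.06 -0.7  -1.69] w 0.0231 q [-0.52  0.33 -0.18  1.06 -0.    1.13]
  turn rotvec(tool) [0.004 0.038 0.   ] shift now-frame [ 3.9   1.67 -0.74] shift turned-frame [ 3.92  1.67 -0.6 ]
```

```bash
python3 -m pendant '[[[3.0,0.8,-0.6],[0.004,0.038,0]],[[0.3,0.4,0],[0,0,0]],[[0,0,0],[0,0,0]],[[0,0,0],[0,0,0]],[[0,0,0],[0,0,0]]]'
python3 - <<'E'
from h import *
import json
goto([.4921,-.2357,.13],-6.95)
st,im=snap('wrist','w3'); json.dump({k:np.array(v).tolist() for k,v in st.items()},open('w3.json','w'))
E
```

```text
clock: 5.62
eef_pos: [0.4919, -0.2383, 0.1332]
eef_rot: [-0.466, 0.532, -0.532, 0.465]
contact_force: [0.4, 0.6, -1.2]
gripper_width: 0.0232
t 5.62 pos [ 0.4919 -0.2383  0.1332] jaw -7.6 F [ 0.38  0.63 -1.21] w 0.0232 q [-0.6   0.35 -0.2   1.03 -0.    1.1 ]
  turn rotvec(tool) [ 0.001 -0.011  0.001] shift now-frame [-0.26  0.32 -0.01] shift turned-frame [-0.26  0.32 -0.01]
```

View pics/w3.png

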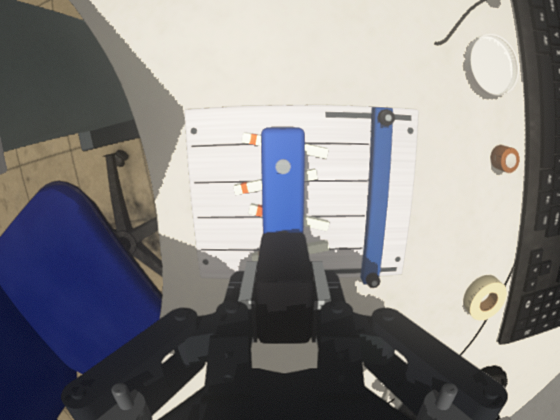

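```bash
cat > rel.py <<'E'
from h import *
import json,sys
np.set_printoptions(precision=2,suppress=True)
nm=sys.argv[1]; h=float(sys.argv[2])   # h: TCP above foot
st={k:np.array(v) for k,v in json.load(open(nm+'.json')).items()}
im=cv2.imread(f'pics/{nm}.png'); g=im.astype(float).mean(2)
Rt=R.from_quat(st['eef_rot'])
def tl(u,v,z): return 1000*Rt.inv().apply(plane('wrist',u,v,z,st)-st['eef_pos'])
top=st['eef_pos'][2]-h+.036
i=im.astype(int); b=(i[...,0]>i[...,2]+60)&(i[...,0]>100)
p=[]; 
for u in range(268,300): 
    v=np.where(b[100:230,u])[0]
    if len(v): p.append(tl(u,100+v[0],top)[0])
print('crossbar far end tool x',np.median(p),'want -70.5 -> rake centre tool x',np.median(p)+70.5)
e=[]
for v in range(140,158):
    us=np.where(b[v,240:325])[0]+240; e.append([tl(us[0]-.5,v,top)[2],tl(us[-1]+.5,v,top)[2]])
print('crossbar edges tool z',np.median(e,0))
for u in (212,222,228,335,345,355):
    r=[]
    for y in (48,16,-16,-48):
        # predicted pixel of the line at this column
        C=np.array([.508,-.2376,.008]);a=np.radians(-6.95);X=np.array([np.cos(a),np.sin(a),0]);Y=np.array([-X[1],X[0],0])
        xs=np.linspace(-.1,.1,400); q=np.array([proj('wrist',C+x*X+Y*y/1000,st) for x in xs]); v0=q[np.argmin(abs(q[:,0]-u)),1]
        c=np.arange(int(v0)-5,int(v0)+7); col=g[c[0]:c[-1]+1,u]; w=np.clip(np.median(col)-8-col,0,None)
        if w.sum()<5: r.append(np.nan); continue
        P=plane('wrist',u,(c*w).sum()/w.sum(),.008,st)-C; r.append(1000*P@Y-y)
    print('col',u,'line y error vs plate model',np.array(r))
E
python3 rel.py w3 .0664
```

```text
crossbar far end tool x -70.25769236476955 want -70.5 -> rake centre tool x 0.2423076352304463
crossbar edges tool z [-12.77   9.83]
col 212 line y error vs plate model [ 0.24  0.32 -0.01 -0.48]Traceback (most recent call last):
  File "rel.py", line 25, in <module>
    xs=np.linspace(-.1,.1,400); q=np.array([proj('wrist',C+x*X+Y*y/1000,st) for x in xs]); v0=q[np.argmin(abs(q[:,0]-u)),1]
                                            ~~~~^^^^^^^^^^^^^^^^^^^^^^^^^^^
  File "h.py", line 19, in proj
    m=eyes.camera_model(n); f=210/np.tan(np.radians(m['fovy'])/2); P=np.asarray(P,float)
ValueError: time passes only in moves, steps and waits
```

```bash
cat > pl.py <<'E'
from h import *
s=sensors.state(); M=R.from_quat(s['eef_rot']).as_matrix(); z=M[:,2]
C=np.array([.508,-.2376,.008]);a=np.radians(-6.95);X=np.array([np.cos(a),np.sin(a),0]);Y=np.array([-X[1],X[0],0])
d=s['eef_pos']-C; Z=X; T=np.c_[np.cross([0,0,-1.],Z),[0,0,-1.],Z]
F=s['contact_force']
print('t %.2f  plate x %.1f y %.1f  foot above plate %.1f'%(s['clock'],1e3*d@X,1e3*d@Y-.2,1e3*d[2]-66.4),'turn to square',np.round(R.from_matrix(M.T@T).as_rotvec(),3),'F plate xyz',np.round([F@X,F@Y,F[2]],2))
E
python3 -m pendant '[[[-0.2,1.5,0],[0,-0.011,0]],[[0,1.5,0],[0,0,0]],[[0,1,0],[0,0,0]],[[0,0,0],[0,0,0]],[[0,0,0],[0,0,0]]]' >/dev/null
python3 pl.py
```

```text
t 6.08  plate x -14.2 y 5.3  foot above plate 19.6 turn to square [-0.001  0.01   0.001] F plate xyz [-0.27  0.28 -1.81]
```

```bash
python3 -m pendant '[[[0.4,0,0],[0,0.01,0]],[[0,0,0],[0,0,0]],[[0,0,0],[0,0,0]],[[0,0,0],[0,0,0]],[[0,0,0],[0,0,0]]]' >/dev/null
python3 pl.py
python3 -m pendant '[[[0,0,0],[0,0,0]],[[0,0,0],[0,0,0]],[[0,0,0],[0,0,0]],[[0,0,0],[0,0,0]],[[0,0,0],[0,0,0]]]' >/dev/null
python3 pl.py
```

```text
t 6.50  plate x -12.7 y 1.9  foot above plate 22.4 turn to square [-0.004  0.001  0.003] F plate xyz [ 0.16 -0.18 -1.06]
t 6.92  plate x -12.6 y 1.6  foot above plate 22.9 turn to square [-0.005  0.001  0.003] F plate xyz [ 0.35  0.2  -1.98]
```

```bash
python3 -m pendant '[[[0.15,0.8,-0.2],[-0.005,0,0.003]],[[0,0.6,0],[0,0,0]],[[0,0.3,0],[0,0,0]],[[0,0.1,0],[0,0,0]],[[0,0,0],[0,0,0]]]' >/dev/null
python3 pl.py
```

```text
t 7.33  plate x -15.1 y -0.0  foot above plate 2.3 turn to square [ 0.002  0.001 -0.001] F plate xyz [ 0.27  0.64 -2.13]
```

```bash
python3 -m pendant '[[[0,0,-0.5],[0,0,0]],[[0,0.02,-0.6],[0,0,0]],[[0,0.02,-0.6],[0,0,0]],[[0,0.02,-0.5],[0,0,0]],[[0,0.02,0],[0,0,0]]]' >/dev/null
python3 pl.py
```

```text
t 7.75  plate x -39.7 y 0.2  foot above plate 1.5 turn to square [ 0.002  0.001 -0.001] F plate xyz [ 0.22 -1.52 -1.53]
```

```bash
python3 -m pendant '[[[-0.25,0,0],[0,0,0]],[[-0.2,0,0],[0,0,0]],[[-0.12,0,0],[0,0,0]],[[0,0,0],[0,0,0]],[[0,0,0],[0,0,0]]]' >/dev/null
python3 pl.py
python3 -m pendant '[[[0.5,0.01,0],[0,0,0]],[[0.4,0.01,0],[0,0,0]],[[0.3,0.01,0],[0,0,0]],[[0.1,0.01,0],[0,0,0]],[[0,0,0],[0,0,0]]]' >/dev/null
python3 pl.py
```

```text
t 8.17  plate x -39.7 y 6.3  foot above plate 2.2 turn to square [ 0.001  0.001 -0.   ] F plate xyz [-0.42 -0.22 -1.97]
t 8.58  plate x -39.2 y -8.2  foot above plate 1.6 turn to square [ 0.001  0.001 -0.   ] F plate xyz [-0.04  1.04 -1.63]
```

```bash
python3 -m pendant '[[[-0.4,0,0],[0,0,0]],[[-0.3,0,0.2],[0,0,0]],[[-0.1,0,0.6],[0,0,0]],[[0,0.01,0.8],[0,0,0]],[[0,0.01,0.8],[0,0,0]]]' >/dev/null
python3 pl.py
python3 -m pendant '[[[0,0.01,0.8],[0,0,0]],[[0,0.01,0.7],[0,0,0]],[[0,0.01,0.4],[0,0,0]],[[0,0.01,0],[0,0,0]],[[0,0,0],[0,0,0]]]' >/dev/null
python3 pl.py
```

```text
t 9.00  plate x -14.5 y 0.8  foot above plate 1.4 turn to square [ 0.001  0.    -0.   ] F plate xyz [-0.05 -0.06 -2.38]
t 9.42  plate x 9.8 y 0.9  foot above plate 0.5 turn to square [ 0.     0.002 -0.   ] F plate xyz [-0.94 -0.82 -2.11]
```

```bash
python3 -m pendant '[[[-0.25,-0.05,0],[0,0,0]],[[-0.17,0,0],[0,0,0]],[[-0.07,0,0],[0,0,0]],[[0,0,0],[0,0,0]],[[0,0,0],[0,0,0]]]' >/dev/null
python3 pl.py
python3 -m pendant '[[[0.4,0,0],[0,0,0]],[[0.4,0,0],[0,0,0]],[[0.25,0,0],[0,0,0]],[[0.05,0,0],[0,0,0]],[[0,0,0],[0,0,0]]]' >/dev/null
python3 pl.py
```

```text
t 9.83  plate x 8.8 y 6.4  foot above plate 1.1 turn to square [ 0.001  0.001 -0.   ] F plate xyz [ 0.51  0.05 -2.4 ]
t 10.25  plate x 8.5 y -6.1  foot above plate 1.3 turn to square [ 0.001  0.001 -0.   ] F plate xyz [ 0.91 -0.11 -1.77]
```

```bash
python3 -m pendant '[[[-0.35,0,0],[0,0,0]],[[-0.2,0,-0.3],[0,0,0]],[[0,0,-0.8],[0,0,0]],[[0,0,-0.9],[0,0,0]],[[0,0,-0.9],[0,0,0]]]' >/dev/null
python3 pl.py
python3 -m pendant '[[[0,0,-0.9],[0,0,0]],[[0,0,-0.6],[0,0,0]],[[0,0,-0.2],[0,0,0]],[[0,0,0],[0,0,0]],[[0,0,0],[0,0,0]]]' >/dev/null
python3 pl.py
```

```text
t 10.67  plate x -21.9 y 0.2  foot above plate 0.9 turn to square [ 0.001  0.002 -0.   ] F plate xyz [ 1.5   0.22 -1.58]
t 11.08  plate x -44.0 y 0.5  foot above plate 1.4 turn to square [ 0.001  0.    -0.   ] F plate xyz [ 0.74 -0.43 -1.12]
```

```bash
python3 -m pendant '[[[-0.25,0,0.2],[0,0,0]],[[-0.2,0,0.1],[0,0,0]],[[-0.09,0,0],[0,0,0]],[[0,0,0],[0,0,0]],[[0,0,0],[0,0,0]]]' >/dev/null
python3 pl.py
python3 -m pendant '[[[0.4,0,0],[0,0,0]],[[0.4,0,0],[0,0,0]],[[0.27,0,0],[0,0,0]],[[0.05,0,0],[0,0,0]],[[0,0,0],[0,0,0]]]' >/dev/null
python3 pl.py
```

```text
t 11.50  plate x -39.5 y 6.3  foot above plate 1.4 turn to square [0.001 0.001 0.   ] F plate xyz [ 0.4  -0.24 -1.51]
t 11.92  plate x -39.1 y -6.4  foot above plate 1.2 turn to square [0.    0.001 0.   ] F plate xyz [-0.17 -0.08 -2.55]
```

Same again at the +x end, then out upward.

```bash
python3 -m pendant '[[[-0.35,0,0],[0,0,0]],[[-0.2,0,0.3],[0,0,0]],[[0,0,0.8],[0,0,0]],[[0,0,0.9],[0,0,0]],[[0,0,0.9],[0,0,0]]]' >/dev/null
python3 -m pendant '[[[0,0,0.8],[0,0,0]],[[0,0,0.4],[0,0,0]],[[0,0,0.1],[0,0,0]],[[0,0,0],[0,0,0]],[[0,0,0],[0,0,0]]]' >/dev/null
python3 pl.py
```

```text
t 12.75  plate x 8.6 y 0.2  foot above plate 0.8 turn to square [ 0.     0.002 -0.   ] F plate xyz [-0.25 -1.02 -2.01]
```

```bash
python3 -m pendant '[[[-0.25,0,0],[0,0,0]],[[-0.2,0,0],[0,0,0]],[[-0.1,0,0],[0,0,0]],[[0,0,0],[0,0,0]],[[0,0,0],[0,0,0]]]' >/dev/null
python3 pl.py
python3 -m pendant '[[[0.4,0,0],[0,0,0]],[[0.4,0,0],[0,0,0]],[[0.27,0,0],[0,0,0]],[[0.05,0,0],[0,0,0]],[[0,0,0],[0,0,0]]]' >/dev/null
python3 pl.py
```

```text
t 13.17  plate x 7.4 y 6.4  foot above plate 0.9 turn to square [ 0.001  0.001 -0.   ] F plate xyz [ 0.34  0.64 -2.14]
t 13.58  plate x 7.3 y -6.4  foot above plate 1.1 turn to square [ 0.001  0.001 -0.   ] F plate xyz [ 0.32 -0.14 -2.76]
```

```bash
python3 -m pendant '[[[-0.35,0,0],[0,0,0]],[[-0.22,-0.5,0],[0,0,0]],[[0,-2,0],[0,0,0]],[[0,-2,0],[0,0,0]],[[0,-1,-2],[0,0,0]]]' >/dev/null
python3 pl.py
python3 -m pendant '[[[-0.5,0,-3],[0,0,0]],[[-1,0,-3],[0,0,0]],[[0,0,-3],[0,0,0]],[[0,0,0],[0,0,0]],[[0,0,0],[0,0,0]]]' >/dev/null
python3 pl.py
python3 - <<'E'
from h import *
import json
st,im=snap('wrist','w4'); json.dump({k:np.array(v).tolist() for k,v in st.items()},open('w4.json','w'))
cv2.imwrite('pics/w4c.png',cv2.resize(im[40:340,140:500],None,fx=2.1,fy=2,interpolation=cv2.INTER_CUBIC))
E
```

```text
t 14.00  plate x -12.3 y 0.8  foot above plate 56.2 turn to square [ 0.004  0.001 -0.002] F plate xyz [-0.79 -0.21 -1.84]
t 14.42  plate x -106.9 y 18.0  foot above plate 60.6 turn to square [-0.     0.003  0.   ] F plate xyz [-0.75  0.4  -1.51]
```

View pics/w4c.png

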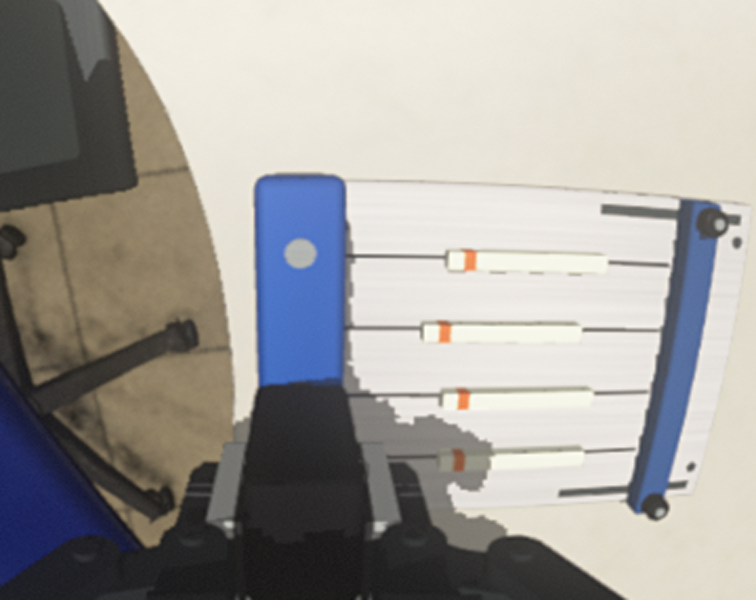

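The bars now lie straight on their lines, with left ends in the crop at (446,260), (421,332), (441,398) and (438,460). The stop is undisturbed. I'll work out the distances for the push.

```bash
python3 - <<'E'
from h import *
import json
st={k:np.array(v) for k,v in json.load(open('w4.json')).items()}
C=np.array([.508,-.2376,.008]);a=np.radians(-6.95);X=np.array([np.cos(a),np.sin(a),0]);Y=np.array([-X[1],X[0],0])
f=lambda u,v,z:np.round(1000*np.array([(plane('wrist',u/2.1+139.7,v/2+39.7,z,st)-C)@k for k in(X,Y)]),1)
for l,r in (((446,260),(608,264)),((421,332),(582,332)),((441,398),(592,397)),((438,460),(584,457))): print('bar',f(*l,.016),f(*r,.016))
print('line',[f(400,v,.008) for v in (257,328,395,457)])
print('stop face foot',f(672,265,.008),f(660,330,.008),f(648,392,.008),f(635,450,.008))
E
python3 pl.py
```

```text
bar [-50.8  48.6] [20.4 49. ]
bar [-59.3  16.9] [12.1 17.4]
bar [-48.6 -14.1] [ 22.  -14.7]
bar [-47.2 -45.9] [ 23.8 -46.9]
line [array([-68.3,  47.9]), array([-66.9,  16.1]), array([-65.2, -16. ]), array([-63.2, -48.4])]
stop face foot [57.5 48.3] [56.3 16.2] [ 55.9 -16.2] [ 55.7 -48.8]
t 14.47  plate x -106.9 y 18.1  foot above plate 60.6 turn to square [ 0.     0.003 -0.   ] F plate xyz [-0.43  1.26 -1.16]
```

```bash
python3 -m pendant '[[[0.15,1,1.3],[0,0,0]],[[0,1.5,1],[0,0,0]],[[0,1,0],[0,0,0]],[[0,0.3,0],[0,0,0]],[[0,0,0],[0,0,0]]]' >/dev/null
python3 pl.py
python3 -m pendant '[[[0,0,0],[0,0,0]],[[0,0,0],[0,0,0]],[[0,0,0],[0,0,0]],[[0,0,0],[0,0,0]],[[0,0,0],[0,0,0]]]' >/dev/null
python3 pl.py
```

```text
t 14.88  plate x -79.2 y 16.2  foot above plate 22.7 turn to square [-0.003  0.004  0.002] F plate xyz [-0.1   0.54 -2.61]
t 15.30  plate x -78.1 y 15.9  foot above plate 24.4 turn to square [-0.004  0.005  0.002] F plate xyz [-0.18  0.47 -2.01]
```

```bash
python3 -m pendant '[[[0,0.8,-0.3],[-0.004,0.005,0.002]],[[0,0.7,0],[0,0,0]],[[0,0.4,0],[0,0,0]],[[0,0.1,0],[0,0,0]],[[0,0,0],[0,0,0]]]' >/dev/null
python3 pl.py
python3 -m pendant '[[[0,0.05,0],[0,0,0]],[[0,0,0],[0,0,0]],[[0,0,0],[0,0,0]],[[0,0,0],[0,0,0]],[[0,0,0],[0,0,0]]]' >/dev/null
python3 pl.py
```

```text
t 15.72  plate x -81.7 y 15.8  foot above plate 2.4 turn to square [-0.    -0.001  0.   ] F plate xyz [-0.13  0.41 -1.7 ]
t 16.13  plate x -81.6 y 15.7  foot above plate 1.9 turn to square [-0.    -0.001  0.   ] F plate xyz [ 0.43  0.58 -1.67]
```

```bash
python3 -m pendant '[[[0,0,0.5],[0,0,0]],[[0,0,0.5],[0,0,0]],[[0,0,0.5],[0,0,0]],[[0,0,0.5],[0,0,0]],[[0,0,0.4],[0,0,0]]]' >/dev/null
python3 pl.py
python3 -m pendant '[[[0,0,0.4],[0,0,0]],[[0,0,0.4],[0,0,0]],[[0,0,0.3],[0,0,0]],[[0,0,0.2],[0,0,0]],[[0,0,0],[0,0,0]]]' >/dev/null
python3 pl.py
```

```text
t 16.55  plate x -55.3 y 15.6  foot above plate 2.3 turn to square [-0.001 -0.001  0.001] F plate xyz [-0.33 -0.19 -1.1 ]
t 16.97  plate x -39.9 y 15.7  foot above plate 2.0 turn to square [-0.    -0.001  0.001] F plate xyz [-0.29  0.17 -2.21]
```

```bash
python3 -m pendant '[[[0,0,0.3],[0,0,0]],[[0,0,0.3],[0,0,0]],[[0,0,0.3],[0,0,0]],[[0,0,0.1],[0,0,0]],[[0,0,0],[0,0,0]]]' >/dev/null
python3 pl.py
python3 -m pendant '[[[0,0,0.1],[0,0,0]],[[0,0,0.1],[0,0,0]],[[0,0,0.05],[0,0,0]],[[0,0,0.05],[0,0,0]],[[0,0,0],[0,0,0]]]' >/dev/null
python3 pl.py
```

```text
t 17.38  plate x -29.2 y 15.7  foot above plate 1.9 turn to square [-0.    -0.001  0.001] F plate xyz [-1.33 -0.17 -2.01]
t 17.80  plate x -26.1 y 15.8  foot above plate 1.9 turn to square [ 0.    -0.001  0.   ] F plate xyz [-0.26  0.03 -2.28]
```

Now I creep forward, reading the force after each short call.

```bash
python3 -m pendant '[[[0,0,0.05],[0,0,0]],[[0,0,0.05],[0,0,0]],[[0,0,0.05],[0,0,0]],[[0,0,0.05],[0,0,0]],[[0,0,0.0],[0,0,0]]]' >/dev/null
python3 pl.py
python3 -m pendant '[[[0,0,0.05],[0,0,0]],[[0,0,0.03],[0,0,0]],[[0,0,0.03],[0,0,0]],[[0,0,0.03],[0,0,0]],[[0,0,0],[0,0,0]]]' >/dev/null
python3 pl.py
```

```text
t 18.22  plate x -24.0 y 15.8  foot above plate 1.9 turn to square [ 0.    -0.001  0.   ] F plate xyz [-0.15  0.2  -1.09]
t 18.63  plate x -22.4 y 15.8  foot above plate 1.9 turn to square [ 0.    -0.001  0.   ] F plate xyz [-1.27  0.97 -1.42]
```

```bash
python3 -m pendant '[[[0,0,0.03],[0,0,0]],[[0,0,0.03],[0,0,0]],[[0,0,0.02],[0,0,0]],[[0,0,0.02],[0,0,0]],[[0,0,0],[0,0,0]]]' >/dev/null
python3 pl.py
python3 -c "
from h import *
im=eyes.capture('wrist')" ; python3 pl.py
```

```text
t 19.05  plate x -21.3 y 15.8  foot above plate 1.9 turn to square [ 0.    -0.001  0.   ] F plate xyz [-0.24  0.65 -0.58]
t 19.10  plate x -21.4 y 15.8  foot above plate 1.9 turn to square [ 0.    -0.001  0.   ] F plate xyz [ 0.05 -0.44 -2.14]
```

```bash
python3 -m pendant '[[[0,0,0.02],[0,0,0]],[[0,0,0.02],[0,0,0]],[[0,0,0.01],[0,0,0]],[[0,0,0.01],[0,0,0]],[[0,0,0.01],[0,0,0]]]' >/dev/null
python3 pl.py
python3 -m pendant '[[[0,0,0.01],[0,0,0]],[[0,0,0.01],[0,0,0]],[[0,0,0.01],[0,0,0]],[[0,0,0.01],[0,0,0]],[[0,0,0.01],[0,0,0]]]' >/dev/null
python3 pl.py
```

```text
t 19.52  plate x -20.8 y 15.8  foot above plate 1.9 turn to square [ 0.001 -0.001  0.   ] F plate xyz [-1.69  0.16 -0.02]
t 19.93  plate x -20.7 y 15.8  foot above plate 1.9 turn to square [ 0.001 -0.001  0.001] F plate xyz [-2.52 -0.44 -0.83]
```

```bash
python3 -m pendant '[[[0,0,0.02],[0,0,0]],[[0,0,0.02],[0,0,0]],[[0,0,0.02],[0,0,0]],[[0,0,0.02],[0,0,0]],[[0,0,0.02],[0,0,0]]]' >/dev/null
python3 pl.py
python3 -c "
from h import *
im=eyes.capture('wrist')" ; python3 pl.py
```

```text
t 20.35  plate x -20.5 y 15.9  foot above plate 1.8 turn to square [ 0.003 -0.001  0.001] F plate xyz [-3.59 -0.77  0.11]
t 20.40  plate x -20.5 y 15.9  foot above plate 1.8 turn to square [ 0.003 -0.001  0.001] F plate xyz [-3.23  0.27  1.04]
```

```bash
python3 -m pendant '[[[0,0,0.03],[0,0,0]],[[0,0,0.03],[0,0,0]],[[0,0,0.03],[0,0,0]],[[0,0,0.03],[0,0,0]],[[0,0,0.03],[0,0,0]]]' >/dev/null
python3 pl.py
python3 -c "
from h import *
im=eyes.capture('wrist')" ; python3 pl.py
```

```text
t 20.82  plate x -20.2 y 15.9  foot above plate 1.5 turn to square [ 0.006 -0.002  0.001] F plate xyz [-5.29  0.32  1.07]
t 20.87  plate x -20.2 y 15.9  foot above plate 1.5 turn to square [ 0.006 -0.002  0.001] F plate xyz [-4.96 -0.09  0.96]
```

```bash
python3 -m pendant '[[[0,0,0.02],[0,0,0]],[[0,0,0.02],[0,0,0]],[[0,0,0.02],[0,0,0]],[[0,0,0.02],[0,0,0]],[[0,0,0.02],[0,0,0]]]' >/dev/null
python3 pl.py
python3 -c "
from h import *
import json
st,im=snap('wrist','w5'); json.dump({k:np.array(v).tolist() for k,v in st.items()},open('w5.json','w'))
cv2.imwrite('pics/w5c.png',cv2.resize(im[60:340,140:500],None,fx=2.1,fy=2.1,interpolation=cv2.INTER_CUBIC))" ; python3 pl.py
```

```text
t 21.28  plate x -20.1 y 15.9  foot above plate 1.3 turn to square [ 0.008 -0.002  0.001] F plate xyz [-5.42 -0.49  1.68]
t 21.33  plate x -20.1 y 16.0  foot above plate 1.3 turn to square [ 0.008 -0.002  0.001] F plate xyz [-5.08 -0.68  1.46]
```

View pics/w5c.png

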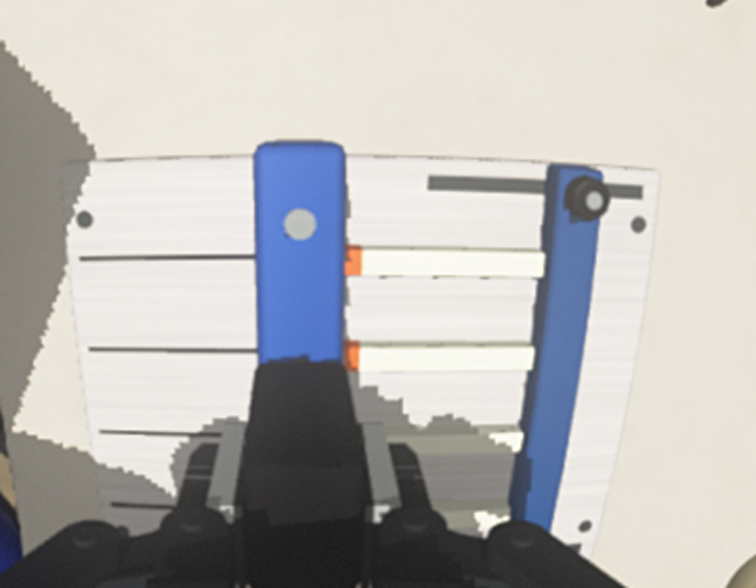

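All four bars reach the stop face (crop columns 543, 533, 522 and 510), the force held at about 5 N, and the stop hasn't moved. I back off and look again.

```bash
python3 -m pendant '[[[0,0,-0.2],[-0.004,0,0]],[[0,-0.02,-0.5],[0,0,0]],[[0,-0.5,-1],[0,0,0]],[[0,-2,-2],[0,0,0]],[[0,-2.5,-2.5],[0,0,0]]]' >/dev/null
python3 pl.py
python3 -m pendant '[[[0,-0.3,-2],[0,0,0]],[[0,0,-2],[0,0,0]],[[0,0,0],[0,0,0]],[[0,0,0],[0,0,0]],[[0,0,0],[0,0,0]]]' >/dev/null
python3 pl.py
python3 -c "
from h import *
import json
st,im=snap('wrist','w6'); json.dump({k:np.array(v).tolist() for k,v in st.items()},open('w6.json','w'))
cv2.imwrite('pics/w6c.png',cv2.resize(im[60:340,140:500],None,fx=2.1,fy=2.1,interpolation=cv2.INTER_CUBIC))"
```

```text
t 21.75  plate x -81.4 y 16.7  foot above plate 50.0 turn to square [ 0.012  0.    -0.002] F plate xyz [-0.42  0.55  0.  ]
t 22.17  plate x -126.6 y 16.7  foot above plate 59.9 turn to square [ 0.004 -0.001  0.002] F plate xyz [ 0.53 -0.44 -3.05]
```

View pics/w6c.png

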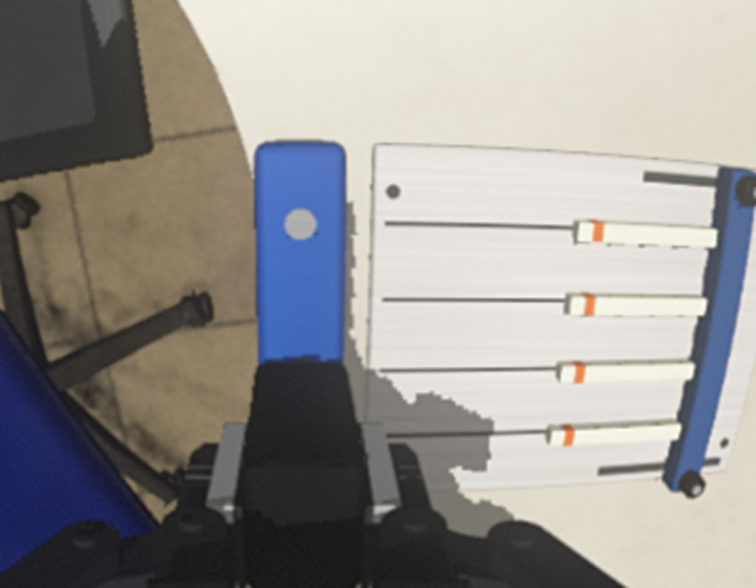

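The bars sit on the lines with their +x ends at the stop, and the stop stands as before. Now I carry the rake back to the mat.

```bash
python3 -m pendant '[[[-3,-0.3,1.2],[0,-0.02,0]],[[-3.8,0,1.5],[0,-0.02,0]],[[-3.8,0,1.6],[0,-0.02,0]],[[-3.8,0,1.7],[0,-0.02,0]],[[-3.8,0,1.8],[0,-0.02,0]]]' >/dev/null
python3 -m pendant '[[[-3.5,0,1.8],[0,-0.02,0]],[[-3,0,1.6],[0,-0.01,0]],[[0,0,0],[0,0,0]],[[0,0,0],[0,0,0]],[[0,0,0],[0,0,0]]]' >/dev/null
python3 -c "
from h import *
goto([.525,.071,.0694],0.6)"
```

```text
t 23.05 pos [0.5217 0.0435 0.1339] jaw 0.8 F [ 0.27 -1.09 -1.37] w 0.0234 q [-0.07  0.31 -0.25  1.01 -0.    1.49]
  turn rotvec(tool) [0.002 0.003 0.002] shift now-frame [-2.75  6.44  0.38] shift turned-frame [-2.75  6.45  0.36]
```

```bash
python3 -m pendant '[[[-1.5,0,0.3],[0.002,0.003,0.002]],[[-1,1,0],[0,0,0]],[[0,1,0],[0,0,0]],[[0,1,0],[0,0,0]],[[0,0,0],[0,0,0]]]' >/dev/null
python3 - <<'E'
from h import *
import json
goto([.525,.071,.0694],0.6)
st,im=snap('wrist','w7')
S,b=snap('scene','s7')
i=im.astype(int); np.set_printoptions(precision=4,suppress=True)
cam=eyes.camera_model('wrist')
# mat's far (+y) edge corners & sides in this view, by dark mask
k=((i.max(2)<70)).astype(np.uint8); k[250:]=0
n,l,s_,c=cv2.connectedComponentsWithStats(k)
for j in range(1,n):
    if s_[j,4]>300: print(s_[j])
E
```

```text
t 23.47 pos [0.5237 0.0663 0.1007] jaw 0.35 F [ 0.21  0.42 -1.47] w 0.0232 q [-0.03  0.34 -0.3   0.93 -0.    1.54]
  turn rotvec(tool) [ 0.    -0.004  0.   ] shift now-frame [-0.47  3.13  0.13] shift turned-frame [-0.47  3.13  0.13]
[  439     0   121   250 17524]
[ 243   99   79  151 5962]
[   0  141   49  109 3808]
```

```bash
python3 - <<'E'
from h import *
st=sensors.state(); i=cv2.imread('pics/w7.png').astype(int); Rt=R.from_quat(st['eef_rot'])
k=((i.max(2)<70)|((i[...,0]>i[...,2]+60)&(i[...,0]>90)))
T=lambda u,v,z:np.round(1000*Rt.inv().apply(plane('wrist',u,v,z,st)-st['eef_pos']),1)
for v in (112,130,150,170):
    us=np.where(k[v,225:340])[0]+225; print('mat sides tool z',T(us[0]-.5,v,.003)[2],T(us[-1]+.5,v,.003)[2],us[[0,-1]])
for u in (250,258,310):
    vs=np.where(k[60:200,u])[0]+60; print('far edge tool x',T(u,vs[0]-.5,.003)[0])
b=((i[...,0]>i[...,2]+60)&(i[...,0]>90)); b[:60]=0; b[250:]=0; b[:,:225]=0; b[:,340:]=0
top=st['eef_pos'][2]-.0304
for v in (140,160,180):
    us=np.where(b[v])[0]; print('bar sides tool z',T(us[0]-.5,v,top)[2],T(us[-1]+.5,v,top)[2])
print('bar far end tool x',T(283,np.where(b[:,283])[0][0]-.5,top)[0])
# bars after pushing, from w6
E
python3 - <<'E'
from h import *
import json
st={k:np.array(v) for k,v in json.load(open('w6.json')).items()}
C=np.array([.508,-.2376,.008]);a=np.radians(-6.95);X=np.array([np.cos(a),np.sin(a),0]);Y=np.array([-X[1],X[0],0])
f=lambda u,v,z:np.round(1000*np.array([(plane('wrist',u/2.1+139.7,v/2.1+59.7,z,st)-C)@k for k in(X,Y)]),1)
for l,r in (((575,231),(716,237)),((566,304),(707,305)),((558,373),(693,369)),((548,436),(680,431))): print('bar',f(*l,.012),f(*r,.012))
print('stop top face edge',f(722,170,.022),f(668,480,.022))
E
```

```text
mat sides tool z -22.5 26.3 [255 320]
mat sides tool z -31.7 26.5 [243 320]
mat sides tool z -31.2 26.9 [244 320]
mat sides tool z -31.7 26.5 [244 319]
far edge tool x -88.1
far edge tool x -87.9
far edge tool x -87.9
bar sides tool z -12.7 9.8
bar sides tool z -12.9 9.9
bar sides tool z -13.0 10.1
bar far end tool x -71.1
bar [-14.1  47.8] [58.6 48. ]
bar [-14.7  15.7] [59.4 15.8]
bar [-14.1 -16.6] [ 58.4 -16.4]
bar [-14.1 -48.6] [ 59.  -49.8]
stop top face edge [50.6 79.5] [ 52.4 -71.8]
```

```bash
python3 -m pendant '[[[-0.2,0.8,-0.1],[0,0,0]],[[0,0.8,0],[0,0,0]],[[0,0.6,0],[0,0,0]],[[0,0.3,0],[0,0,0]],[[0,0.0,0],[0,0,0]]]' >/dev/null
python3 -c "
from h import *
goto([.5226,.0687,.0694],0.6)"
python3 -m pendant '[[[0,0,0],[0,0,0]],[[0,0,0],[0,0,0]],[[0,0,0],[0,0,0]],[[0,0,0],[0,0,0]],[[0,0,0],[0,0,0]]]' >/dev/null
python3 -c "
from h import *
goto([.5226,.0687,.0694],0.6)"
```

```text
t 23.98 pos [0.5238 0.0672 0.0758] jaw 0.24 F [ 0.58  0.64 -2.2 ] w 0.0232 q [-0.03  0.36 -0.35  0.86 -0.    1.54]
  turn rotvec(tool) [-0.003 -0.006  0.   ] shift now-frame [-0.15  0.64 -0.12] shift turned-frame [-0.15  0.64 -0.12]
t 24.4 pos [0.5241 0.0672 0.0762] jaw 0.24 F [-0.9  -0.93 -2.6 ] w 0.0234 q [-0.03  0.36 -0.34  0.86 -0.    1.54]
  turn rotvec(tool) [-0.004 -0.006  0.   ] shift now-frame [-0.15  0.68 -0.15] shift turned-frame [-0.16  0.68 -0.15]
```

```bash
python3 -m pendant '[[[-0.15,0.25,-0.1],[-0.004,-0.006,0]],[[0,0.2,0],[0,0,0]],[[0,0.1,0],[0,0,0]],[[0,0.05,0],[0,0,0]],[[0,0.02,0],[0,0,0]]]' >/dev/null
python3 -c "
from h import *
goto([.5226,.0687,.0694],0.6)"
python3 -m pendant '[[[0,0.03,0],[0,0,0]],[[0,0.03,0],[0,0,0]],[[0,0.03,0],[0,0,0]],[[0,0.02,0],[0,0,0]],[[0,0.02,0],[0,0,0]]]' >/dev/null
python3 -c "
from h import *
goto([.5226,.0687,.0694],0.6)"
```

```text
t 24.82 pos [0.5233 0.0689 0.0697] jaw 0.64 F [ 0.46 -1.29 -2.53] w 0.023 q [-0.02  0.37 -0.35  0.85 -0.    1.54]
  turn rotvec(tool) [0.    0.001 0.   ] shift now-frame [ 0.02  0.03 -0.07] shift turned-frame [ 0.02  0.03 -0.07]
t 25.23 pos [0.5232 0.0689 0.0686] jaw 0.64 F [-1.42  0.95  1.4 ] w 0.023 q [-0.02  0.37 -0.35  0.84 -0.    1.54]
  turn rotvec(tool) [-0.     0.001  0.   ] shift now-frame [ 0.02 -0.08 -0.06] shift turned-frame [ 0.02 -0.08 -0.06]
```

```bash
python3 -m pendant '[[[0,0,0],[0,0,0]],[[0,0,0],[0,0,0]],[[0,0,0],[0,0,0]],[[0,0,0],[0,0,0]],[[0,0,0],[0,0,0]]]' 8.5
python3 -m pendant '[[[0,0,0],[0,0,0]],[[0,-0.5,0],[0,0,0]],[[0,-2,0],[0,0,0]],[[0,-3,0],[0,0,0]],[[0,-3,0],[0,0,0]]]'
python3 -m pendant '[[[0,-3,0],[0,0,0]],[[0,-3,0],[0,0,0]],[[0,0,0],[0,0,0]],[[0,0,0],[0,0,0]],[[0,0,0],[0,0,0]]]'
python3 - <<'E'
from h import *
goto([.5226,.0687,.2],0.6)
st,im=snap('wrist','w8'); S,b=snap('scene','s8'); S,d=snap('side','d8')
a=cv2.resize(im[60:280,200:400],(400,440)); b=cv2.resize(b[150:390,190:410],(400,440))
cv2.imwrite('pics/end.png',np.hstack([a,b]))
E
```

```text
clock: 25.65
eef_pos: [0.5238, 0.0689, 0.0689]
eef_rot: [-0.503, 0.497, -0.498, 0.503]
contact_force: [-0.0, -0.7, -0.8]
gripper_width: 0.0817
clock: 26.07
eef_pos: [0.5204, 0.0689, 0.1522]
eef_rot: [0.505, -0.499, 0.495, -0.5]
contact_force: [1.2, 0.4, 0.1]
gripper_width: 0.0851
clock: 26.48
eef_pos: [0.5222, 0.069, 0.2226]
eef_rot: [0.503, -0.497, 0.497, -0.503]
contact_force: [0.4, -0.5, -0.7]
gripper_width: 0.0851
t 26.48 pos [0.5222 0.069  0.2226] jaw 0.63 F [ 0.44 -0.51 -0.72] w 0.0851 q [-0.02  0.27 -0.06  1.24 -0.    1.54]
  turn rotvec(tool) [-0.     0.001  0.   ] shift now-frame [0.03 2.26 0.03] shift turned-frame [0.03 2.26 0.04]
```

View pics/end.png

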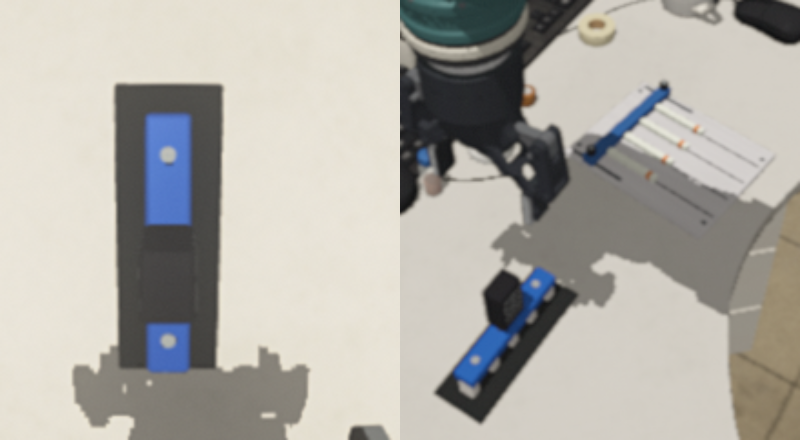

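The rake stands upright on the middle of its mat. The bars lie straight at the stop.

```bash
python3 -c "
from cell import hand_in
print(hand_in())"
```

```text
the job is handed in; nothing more can be done
None
```

I combed the four bars straight onto the four printed lines and pushed them all up against the stop. Then I bedded them, put the rake back on its mat and handed the job in at about 26.7 s of the 72 s allowed.

- **Combing:** two rounds of sideways strokes at each end of the bars. The tine feet stayed about 1–2 mm above the plate, so they never leaned on it.
- **Bars on lines:** after the push, the bar centrelines measured about 48, 16, -16.5 and -49 mm against lines at ±16 and ±48 mm. One bar end, at -49.8 mm, was the worst; the image measurements are good to about 1–2 mm.
- **Push:** the wrist force held at about 5 N (readings 5.0–5.4) for roughly half a second, with no reading above 5.5 N against the 9 N at which the stop slips.
- **Stop:** it showed no slip during the push. The left ends of the bars all lie at about -14 mm, which puts the stop face at about 56 mm, matching its position before the push. One rough reading of the stop's top edge after the push gave 51–52 mm instead. I put that down to that point lying far off the camera axis, but I did not measure it again.
- **Rake:** upright and centred on the mat in the last wrist and scene pictures, with the gripper open and well clear.
- **Other objects:** the arm's path stayed clear of them. In the last scene picture the arm hid several, so I did not check each one.

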